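# Sort the planting tools on the shed shelf

## Robot

A 7-joint arm with a two-finger parallel gripper is mounted at the origin on the work surface. World frame = base frame: x ahead of the robot, y to its left, z up, the work surface at z = 0. Lengths are in m, angles in rad, forces in N, time in s.
With the tool pointing down it reaches from about 0.4 to 0.9 m from the base axis. Payload 5.6 kg.
Tool frame: the origin (TCP) lies at the very end of the fingers, on their centre line; the grasp point (between the pads) lies 19 mm behind it; z points along the fingers, y is the line along which they close (so a half turn about z gives the same grasp; the last joint's range is limited). The gripper opens to 92 mm and grips with 3 to 60 N. Pads are 20 mm wide; open, the fingers measure 128 mm over their backs; the gripper's body (75 mm by 189 mm) begins 69 mm behind the grasp point.
Start: joints at [1.178, 0.468, -0.012, 1.603, 0.006, 1.071, -0.056], TCP at [0.223, -0.611, 0.215] pointing down, gripper open.
Joint ranges: [-2.53, 2.53], [-0.31, 2.02], [-1.57, 1.55], [0.28, 2.44], [-1.29, 4.43], [0.15, 1.84], [-2.92, 2.92]. Speed limits (rad/s): [2.57, 2.57, 3.14, 3.14, 3.14, 3.14, 3.14].

## Interface

Orientations are given as a unit quaternion [x, y, z, w].
In Python, from workcell import env, capture, camera_info, workorder gives the robot as it stands.
- The arm moves only by the shell command python3 -m creep 'ROWS'. ROWS is JSON, a list of rows, each an object with "delta_pos": the shift along the world's x, y, z in mm, a list of three; "twist": the turn, a rotation vector about the world's x, y, z in rad, a list of three; "jaw": the closure, from 0 (fully open) to 1 (shut). In form: [{"delta_pos": [x, y, z], "twist": [ax, ay, az], "jaw": jaw}, ...]. A call has 1 to 12 rows; each row shifts and turns the commanded pose from where the row before left it; what a row does not reach is not made up. A row lasts 1/10 s, in which the tool goes at most 50 mm and 8.59 degrees, less where a joint would pass 70% of its speed; a pose out of reach is approached as far as the arm can. A call with a gripper value outside its range is refused whole. The fingers move at their own pace and stop on an object; the grip force is fixed at half the most. Time passes only in rows, so rows that do not move let the fingers close. It gives the time, the measured TCP pose, the force, the opening and the grip force at its end, in the units of the state.
- env.get_state(): the state, without advancing time (a new reading comes with each control period).
- capture(name): name is "side" or "top" or "wrist"; returns the picture (420x560x3 uint8, blue, green, red); there is no depth.
- camera_info(name): a dict with "fx", "fy", "cx", "cy" (pixels), "pose" (4x4, takes a point from camera to world coordinates). Camera axes: x right, y up, looking along -z (the intrinsics and any distortion apply to the point x, -y, -z); pixel columns grow to the right and rows downward; lengths in m; the calibration is good to about 2 mm. A picture is of the moment at which its call begins: read the wrist's pose just before it. camera_info takes no time and is no camera call; for the wrist camera it gives the pose at the moment of the call.
- workorder.sign_off(): hands the job in; it is judged then, once.
The state is a dict: "time": time; "qpos": joint angles; "joint_vel": joint speeds; "effort": joint torques, N m; "tool_pos": TCP position; "tcp_rot": TCP orientation; "force": force on the tool from outside, world axes, zero at the start; "torque": the same for the moment, N m; "opening": finger opening in m; "grasp_force": force on a finger pad.
Only numpy, scipy, OpenCV 4.12 (cv2) and the standard library are available. Lean on these libraries where they do the work, as an engineer would, in place of code of your own. Each camera call takes 0.05 s, during which the arm holds its last target. There are 200 camera calls.

## Task

Tidy the shed shelf: lay both wooden dibbers flat, side by side and lengthwise, in the long plywood tray, stand the brown glass jar upright in the square aluminium tray, and stand the brass hose nozzle upright in the round white saucer. Each must rest fully on the floor of its tray, not on a rim or on another thing; put the jar down without dropping it, and leave the upturned pot where it is.

Things in the scene. Friction and masses are not known exactly. Their poses are not given: they have to be found in the camera images.
- dibber_large: The larger loose wooden dibber (planting stick), pale plain wood, lying flat: 140 mm long, a 24 x 24 mm square handle 92 mm long that runs into a 48 mm round taper with a blunt point and two dark scored rings. Origin on its long axis at the middle of its length (12 mm above what it lies on), still on the square handle and a good place to grip; x along the stick towards the point. 60 g.
- dibber_small: The smaller loose wooden dibber, same make, lying flat: 110 mm long, 20 x 20 mm square handle 74 mm long, 36 mm taper. Origin on its long axis at the middle of its length (10 mm above what it lies on), on the square handle; x along the stick towards the point. 40 g.
- jar: Loose small brown glass jar with a black screw lid, standing: 46 mm in diameter, 62 mm high. Origin at the centre of its underside, z up. About 80 to 170 g.
- nozzle: Loose solid brass hose nozzle standing on its wide coupling end: base 36 mm in diameter and 16 mm high, then a 26 mm diameter barrel from 20 to 48 mm height, a 30 mm rim at the top, 56 mm high in all. Origin at the centre of its underside, z up. About 80 to 160 g.
- dibber_tray: The large oblong plywood tray, fixed, for the dibbers: outside 138 mm (its x) by 178 mm (its y, the long way), inside 130 x 170 mm, walls 4 mm thick and 10 mm high in all, floor 4 mm above the shelf. Big enough for both dibbers side by side along its y. Origin at the centre of its underside, z up.
- jar_tray: The small square aluminium tray, fixed, for the jar: outside 84 x 84 mm, inside 76 x 76 mm, walls 4 mm thick and 10 mm high in all, floor 4 mm above the shelf. Origin at the centre of its underside, z up.
- saucer: The small round white saucer, fixed, for the hose nozzle: 76 mm in diameter at the rim, about 66 mm inside, 10 mm high in all, floor 4 mm above the shelf. Origin at the centre of its underside, z up.
- pot: Bystander: an upturned little terracotta flower pot standing loose in the row with the loose things, 64 mm in diameter at its foot, 42 mm at its top, 52 mm high. Origin at the centre of its underside.
Mind the look-alikes: they are no part of the job. What is shaped like the nozzle but blue is not meant. What is shaped like the saucer but turquoise is not meant.

How it is judged:
At the end, for the whole second after the job is handed in: Dibbers flat on the tray floor (height 3 mm), within 0.4 rad of its length; middles within 58 mm of centre across, 30 (large) or 42 mm (small) along. Jar and nozzle upright (0.06 rad) on their floors, within 18 mm of centre (jar: each way). All released, below 0.02 m/s (x of dibber_large in the frame of dibber_tray between -0.058 and 0.058 m and y of dibber_large in the frame of dibber_tray between -0.03 and 0.03 m and z of dibber_large in the frame of dibber_tray between 0.013 and 0.019 m and angle between dibber_large's own x axis and vertical between 1.5 and 1.64 rad and angle between the x axis of each of dibber_large, dibber_small and the y axis of dibber_tray, either way round below 0.4 rad and x of dibber_small in the frame of dibber_tray between -0.058 and 0.058 m and y of dibber_small in the frame of dibber_tray between -0.042 and 0.042 m and z of dibber_small in the frame of dibber_tray between 0.011 and 0.017 m and angle between dibber_small's own x axis and vertical between 1.5 and 1.64 rad and z of jar in the frame of jar_tray between 0.002 and 0.007 m and angle between each of jar, nozzle's own z axis and vertical below 0.06 rad and x of jar in the frame of jar_tray between -0.018 and 0.018 m and y of jar in the frame of jar_tray between -0.018 and 0.018 m and z of nozzle in the frame of saucer between 0.002 and 0.007 m and horizontal distance between nozzle and saucer below 0.018 m and linear speed of each of dibber_large, dibber_small, jar, nozzle below 0.02 m/s and contact force between each of dibber_large, dibber_small, jar, nozzle and the fingers below 0.1 N); the robot touches nothing.
It fails at once if the glass jar is dropped (moves faster than 0.6 m/s while not held) (linear speed of jar above 0.6 m/s and contact force between jar and the fingers below 0.05 N).
It fails at once if the upturned pot is shifted more than 20 mm or tipped (distance of pot from where it was at the start of the episode above 0.02 m or angle between pot's own z axis and vertical above 0.3 rad).
It also fails if it takes over 93 s, if anything falls off the work surface, if the arm or the gripper's body presses on something with over 40 N, if the wrist force passes 120 N, or if a joint passes its speed limit or range.

## Working session

There is one attempt and no reset: what is moved stays moved. The work goes in short steps, Python scripts to look and compute and a shell command to move; the robot and the scene stay as the last step left them, time stands still between calls to the robot, and variables do not carry over. Pictures are saved under pics/ and viewed, at most 14 in all, crops included, and the job is handed in when it is done.

```bash
mkdir -p pics; ls
python3 - <<'E'
from workcell import env,capture,camera_info
import cv2,json
s=env.get_state();print(s)
for n in ("top","side"):
    im=capture(n);cv2.imwrite(f"pics/{n}0.png",im)
    c=camera_info(n);print(n,{k:(v.tolist() if hasattr(v,'tolist') else v) for k,v in c.items()})
E
```

```text
pics
{'time': 0.0, 'qpos': array([ 1.17798981,  0.46837906, -0.01162869,  1.60360825,  0.00603458,
        1.07139139, -0.05629091]), 'joint_vel': array([-7.92064185e-05, -3.36150804e-04, -6.51245137e-04,  5.38005833e-04,
        3.58459118e-04, -8.55264664e-04,  6.05145592e-04]), 'effort': array([ 8.13817260e-04, -5.20562696e+01, -1.22715306e-02, -2.43743849e+01,
       -5.66352136e-02,  1.71988673e-02,  1.61038652e-04]), 'tool_pos': array([ 0.22250787, -0.61011622,  0.21364551]), 'tcp_rot': array([ 9.84744330e-01,  1.74005281e-01, -2.21526345e-04, -8.47420143e-04]), 'force': array([ 0.36330121, -0.67287153, -0.26800064]), 'torque': array([-0.03020516, -0.00937824, -0.01486852]), 'grasp_force': 0.0, 'opening': 0.09161659932875847}
top {'fx': 397.6353332846985, 'fy': 397.6353332846985, 'cx': 276.3005240641296, 'cy': 210.9905474601364, 'pose': [[0.02269375841356443, 0.9844255124130838, -0.17433130481730502, 0.3439918378884642], [-0.9997332422166685, 0.023094813698597276, 0.00027200583682655615, -0.0343063314365949], [0.004293918491886367, 0.17427862775011865, 0.9846870173682195, 0.9424489195103412], [0.0, 0.0, 0.0, 1.0]]}
side {'fx': 467.3951737759221, 'fy': 467.3951737759221, 'cx': 276.3004500633765, 'cy': 209.38601832848335, 'pose': [[-0.74133963245687, 0.36691096037925447, -0.5619536426630634, -0.04281794913109059], [-0.6708325431098168, -0.4300445282003119, 0.6041898731936732, 0.5688600096817339], [-0.019981202504573192, 0.8248866897450485, 0.5649448651221878, 0.6255323269810973], [0.0, 0.0, 0.0, 1.0]]}
```

View pics/top0.png

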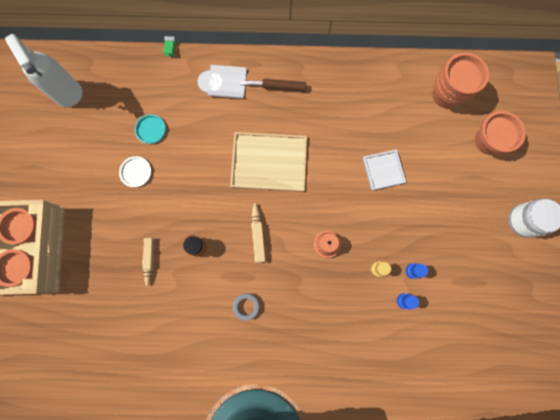

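View pics/side0.png

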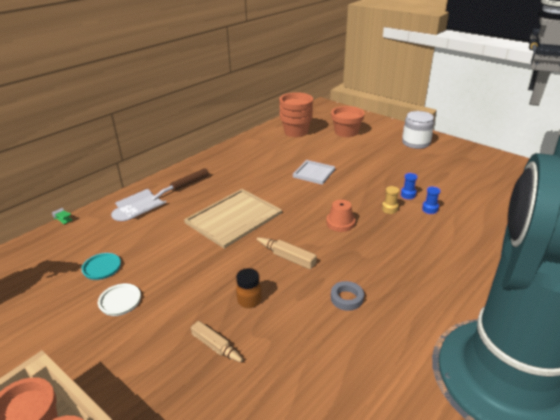

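The top view (up = +x, left = +y) shows: saucer (135,172), plywood tray (269,162), aluminium tray (385,169), small dibber (148,260), jar (194,246), large dibber (258,233), pot (328,243), brass nozzle (381,268). There are two blue nozzles, at (417,270) and (408,301), and a turquoise saucer at (150,129). The side view agrees with this.

```bash
cat > h.py <<'E'
import cv2,numpy as np
from workcell import env,capture,camera_info
def ray(c,p):
    P=np.array(c["pose"]);u,v=p
    d=P[:3,:3]@np.array([(u-c["cx"])/c["fx"],-(v-c["cy"])/c["fy"],-1.]);return P[:3,3],d
def at(c,p,z):
    o,d=ray(c,p);return o+d*(z-o[2])/d[2]
def cont(mask,roi):
    x0,y0,x1,y1=roi;m=np.zeros_like(mask);m[y0:y1,x0:x1]=mask[y0:y1,x0:x1]
    m=cv2.morphologyEx(m,cv2.MORPH_OPEN,np.ones((2,2),np.uint8))
    cs,_=cv2.findContours(m,cv2.RETR_EXTERNAL,cv2.CHAIN_APPROX_NONE)
    return max(cs,key=cv2.contourArea)
def rect(c,ct,z):
    w=np.array([at(c,p,z)[:2] for p in ct[:,0,:].astype(float)],np.float32)*1000
    return cv2.minAreaRect(w),w
E
python3 - <<'E'
from h import *
im=cv2.imread("pics/top0.png");c=camera_info("top");hsv=cv2.cvtColor(im,cv2.COLOR_BGR2HSV)
H,S,V=[hsv[...,i].astype(int) for i in range(3)]
for n,p in dict(wood=(300,200),sau=(135,172),jt=(385,165),dt=(269,162),ds=(148,258),jar=(194,246),dl=(259,240),noz=(381,268),pot=(328,243),table2=(220,220)).items(): print(n,hsv[p[1],p[0]])
pale=((H>=13)&(H<=28)&(V>150)&(S<150)).astype(np.uint8)
grey=((S<60)&(V>130)).astype(np.uint8)
dark=((V<55)).astype(np.uint8)
yel=((H>=18)&(H<=30)&(S>120)&(V>110)).astype(np.uint8)
red=((H<=8)&(S>140)&(V>110)).astype(np.uint8)
for n,m,r,z in [("sau",grey,(110,150,160,195),.010),("jt",grey,(355,140,415,200),.010),("dt",pale,(220,120,320,200),.010),
  ("ds",pale,(130,230,165,295),.014),("dl",pale,(240,200,275,270),.018),("jar",dark,(175,225,215,265),.062),("noz",yel,(365,255,398,285),.056),("pot",red,(310,225,350,265),.03)]:
    ct=cont(m,r);R,w=rect(c,ct,z);print(n,cv2.boundingRect(ct),np.round(R[0],1),np.round(R[1],1),round(R[2],1))
# rgb zoom montage
cr=[im[y0:y1,x0:x1] for x0,y0,x1,y1 in [(110,220,280,300),(310,220,480,300),(110,145,280,225),(300,145,470,225)]]
b=lambda a:cv2.resize(a,None,fx=2.3,fy=2.3,interpolation=cv2.INTER_CUBIC)
cv2.imwrite("pics/m1.png",np.vstack([np.hstack([b(cr[0]),b(cr[1])]),np.hstack([b(cr[2]),b(cr[3])])]))
E
```

```text
wood [ 13 138 199]
sau [ 30   2 253]
jt [130   3 235]
dt [ 21  77 238]
ds [ 20  85 240]
jar [113  19  54]
dl [ 20  86 239]
noz [ 22 129 244]
pot [  7 123 118]
table2 [ 13 137 180]
sau (120, 157, 32, 31) [596.7 308.2] [75.8 74.9] 4.4
jt (364, 151, 43, 40) [ 615.5 -296.1] [86.8 88.5] 14.3
dt (221, 121, 100, 80) [635.4 -17.6] [200.1 245.6] 1.4
ds (131, 231, 35, 65) [380.1 260.1] [151.   79.6] 4.1
dl (241, 201, 35, 70) [449.8   7.4] [161.9  80.6] 1.4
jar (190, 238, 14, 17) [418.8 138.5] [36.8 24.4] 19.2
noz (372, 263, 20, 15) [ 374.1 -269.9] [30.6 42.5] 1.3
pot (318, 246, 11, 12) [ 411.9 -141.4] [33.7  9.4] 42.4
```

View pics/m1.png

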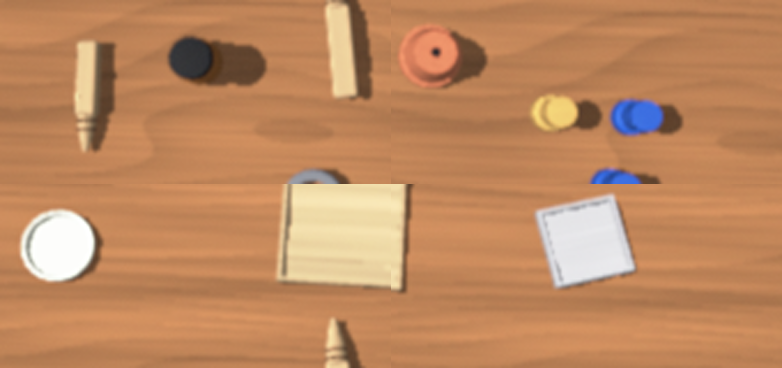

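The zoom shows that the shadows fall to the right of things, the jar lid is dark and its centre is clear, and the dibbers are paler than the table. I'll tighten the masks.

Run:
```python
from h import *
c=camera_info("top");im=cv2.imread("pics/top0.png");hsv=cv2.cvtColor(im,cv2.COLOR_BGR2HSV)
H,S,V=[hsv[...,i].astype(int) for i in range(3)]
pale=((H>=16)&(V>120)&(S<115)).astype(np.uint8)
lid=((V<75)&((S<90))).astype(np.uint8)
yel=((H>=17)&(H<=30)&(V>120)).astype(np.uint8)
pot=((H<=9)&(V>90)).astype(np.uint8)
for n,m,r,z in [("dt",pale,(220,120,320,200),.010),("ds",pale,(130,230,165,295),.014),("dl",pale,(240,195,275,270),.016),("jar",lid,(175,225,215,265),.062),("noz",yel,(365,255,398,285),.05),("pot",pot,(305,225,350,265),.03)]:
    ct=cont(m,r);R,w=rect(c,ct,z);print(n,cv2.boundingRect(ct),np.round(R[0],1),np.round(R[1],1),round(R[2],1))
    if n in("ds","dl"):
        # axis ends
        bx=cv2.boxPoints(R);print(np.round(bx).tolist())
# nozzle: rim is right part, in zoom right disc
P=cv2.cvtColor(im,cv2.COLOR_BGR2GRAY)
print("noz rim guess",at(c,(382.3,268.5),.056),"jar lid", at(c,(193.3,245.7),.062))
print("pot top", at(c,(328,243),.052))
# side view jar lid, nozzle top for cross-check
s=camera_info("side")
for n,p,z in [("jarlid",(248,277),.062),("noz",(392,191),.056),("blue1",(410,178),.056)]: print(n,at(s,p,z))
print("blue top",at(c,(420,271),.056),at(c,(411,302),.056))
```

```text
dt (232, 133, 76, 59) [629.9 -16.1] [179.4 139.9] 88.1
ds (143, 239, 11, 34) [396.7 261.2] [76.5 21.3] 2.1
[[358.0, 270.0], [359.0, 249.0], [435.0, 252.0], [435.0, 273.0]]
dl (253, 222, 13, 41) [433.9   3.9] [95.7 24. ] 7.3
[[385.0, 10.0], [388.0, -14.0], [483.0, -2.0], [480.0, 22.0]]
jar (185, 238, 18, 17) [417.  146.8] [35.4 38. ] 1.3
noz (372, 262, 21, 16) [ 375.4 -272.5] [33.  44.8] 1.3
pot (315, 232, 27, 27) [ 429.6 -154.2] [59.2 60.2] 64.4
noz rim guess [ 0.37738897 -0.27167356  0.056     ] jar lid [0.41759526 0.14726644 0.062     ]
pot top [ 0.43144907 -0.15216396  0.052     ]
jarlid [0.41404043 0.15523426 0.062     ]
noz [ 0.37351494 -0.26530597  0.056     ]
blue1 [ 0.37115436 -0.34297892  0.056     ]
blue top [ 0.37382048 -0.35487591  0.056     ] [ 0.30648189 -0.33254323  0.056     ]
```

Everything needed is located, in mm:

| Thing | Position (x, y) | Note |
|---|---|---|
| nozzle | (376, -270) | |
| jar | (417, 149) | |
| large dibber | (456, 7) | yaw 7° |
| small dibber | (380, 260) | yaw about 2° |
| dibber tray | (630, -16) | |
| jar tray | (615, -296) | |
| saucer | (597, 308) | |

First I'll go over the nozzle with the fingers turned to close along x.

```bash
python3 -m creep '[{"delta_pos":[15,34,0],"twist":[0,0,0.122],"jaw":0},{"delta_pos":[15,34,0],"twist":[0,0,0.122],"jaw":0},{"delta_pos":[15,34,0],"twist":[0,0,0.122],"jaw":0},{"delta_pos":[15,34,0],"twist":[0,0,0.122],"jaw":0},{"delta_pos":[15,34,0],"twist":[0,0,0.122],"jaw":0},{"delta_pos":[15,34,0],"twist":[0,0,0.122],"jaw":0},{"delta_pos":[15,34,0],"twist":[0,0,0.122],"jaw":0},{"delta_pos":[15,34,0],"twist":[0,0,0.122],"jaw":0},{"delta_pos":[15,34,0],"twist":[0,0,0.122],"jaw":0},{"delta_pos":[15,34,0],"twist":[0,0,0.122],"jaw":0},{"delta_pos":[0,0,0],"twist":[0,0,0],"jaw":0},{"delta_pos":[0,0,0],"twist":[0,0,0],"jaw":0}]'
cat >> h.py <<'E'
def st():
    s=env.get_state();from scipy.spatial.transform import Rotation as R
    x=R.from_quat(s["tcp_rot"]).as_matrix();print("t",round(s["time"],2),"pos",np.round(s["tool_pos"]*1000,1),"head",round(np.degrees(np.arctan2(x[1,0],x[0,0])),1),"zdir",np.round(x[:,2],3),"open",round(s["opening"]*1000,1),"gf",round(s["grasp_force"],1),"F",np.round(s["force"],1))
E
python3 - <<'E'
from h import *
st();c=camera_info("wrist");im=capture("wrist");cv2.imwrite("pics/w1.png",im);np.save("w1.npy",c,allow_pickle=True)
print(np.round(c["pose"],3),c["fx"],c["cx"],c["cy"])
E
```

```text
time: 1.3
tool_pos: [0.3728, -0.2703, 0.2145]
tcp_rot: [0.707, 0.707, -0.0, -0.0]
force: [-0.5, 0.6, 0.4]
opening: 0.0917
grasp_force: 0.0
t 1.3 pos [ 372.8 -270.3  214.5] head 90.0 zdir [-0. -0. -1.] open 91.7 gf 0.0 F [-0.5  0.6  0.4]
[[ 1.     0.001  0.001  0.373]
 [-0.001  0.958  0.288 -0.189]
 [-0.    -0.288  0.958  0.384]
 [ 0.     0.     0.     1.   ]] 364.94465856466263 272.61788753303136 205.86182562082053
```

View pics/w1.png

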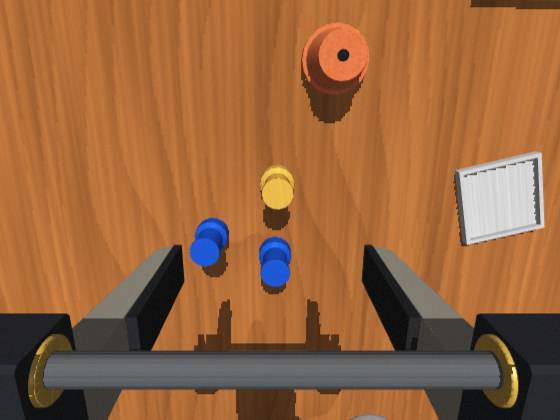

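The wrist view (right = +x, up = +y) shows the nozzle rim at (277,188), blue nozzle tops at (275,272) and (205,250), the pot top at (343,55), and the jar tray at (500,199).

Run:
```python
from h import *
c=np.load("w1.npy",allow_pickle=True).item()
im=cv2.imread("pics/w1.png");hsv=cv2.cvtColor(im,cv2.COLOR_BGR2HSV);H,S,V=[hsv[...,i].astype(int) for i in range(3)]
for n,p,z in [("noz",(277.5,188),.056),("blue",(275,272),.056),("blue2",(205,250),.056),("pot",(343,55),.052),("jt",(500,199),.01)]: print(n,np.round(at(c,p,z)*1000,1))
y=((H>=20)&(H<=32)&(S>120)&(V>100)).astype(np.uint8);ct=cont(y,(255,160,300,212));print(cv2.boundingRect(ct))
```

```text
noz [ 377.4 -270.    56. ]
blue [ 375.2 -355.8   56. ]
blue2 [ 307.  -332.1   56. ]
pot [ 432.5 -155.4   52. ]
jt [ 614.8 -293.7   10. ]
(262, 167, 33, 43)
```

```bash
python3 -m creep '[{"delta_pos":[4,0,-40],"twist":[0,0,0],"jaw":0},{"delta_pos":[0,0,-40],"twist":[0,0,0],"jaw":0},{"delta_pos":[0,0,-40],"twist":[0,0,0],"jaw":0},{"delta_pos":[0,0,-40],"twist":[0,0,0],"jaw":0},{"delta_pos":[0,0,-30],"twist":[0,0,0],"jaw":0},{"delta_pos":[0,0,0],"twist":[0,0,0],"jaw":1},{"delta_pos":[0,0,0],"twist":[0,0,0],"jaw":1},{"delta_pos":[0,0,0],"twist":[0,0,0],"jaw":1},{"delta_pos":[0,0,0],"twist":[0,0,0],"jaw":1},{"delta_pos":[0,0,0],"twist":[0,0,0],"jaw":1},{"delta_pos":[0,0,0],"twist":[0,0,0],"jaw":1},{"delta_pos":[0,0,0],"twist":[0,0,0],"jaw":1}]'
```

```text
time: 2.55
tool_pos: [0.3769, -0.2709, 0.0251]
tcp_rot: [0.708, 0.707, 0.0, 0.0]
force: [0.4, 0.3, -0.9]
opening: 0.038
grasp_force: 0.0
```

```bash
python3 -m creep '[{"delta_pos":[0,0,0],"twist":[0,0,0],"jaw":1},{"delta_pos":[0,0,0],"twist":[0,0,0],"jaw":1},{"delta_pos":[0,0,0],"twist":[0,0,0],"jaw":1},{"delta_pos":[0,0,0],"twist":[0,0,0],"jaw":1},{"delta_pos":[0,0,15],"twist":[0,0,0],"jaw":1},{"delta_pos":[0,0,30],"twist":[0,0,0],"jaw":1},{"delta_pos":[0,0,40],"twist":[0,0,0],"jaw":1},{"delta_pos":[0,0,40],"twist":[0,0,0],"jaw":1},{"delta_pos":[0,0,20],"twist":[0,0,0],"jaw":1}]'; python3 -c "
from h import *
st()"
```

```text
time: 3.45
tool_pos: [0.3776, -0.2711, 0.1724]
tcp_rot: [0.707, 0.707, 0.0, 0.002]
force: [0.0, -0.1, -1.1]
opening: 0.028
grasp_force: 30.0
t 3.45 pos [ 377.6 -271.1  172.4] head 89.9 zdir [ 0.003 -0.002 -1.   ] open 28.0 gf 30.0 F [ 0.  -0.1 -1.1]
```

```bash
python3 -m creep '[{"delta_pos":[8,20,0],"twist":[0,0,0],"jaw":1},{"delta_pos":[15,40,0],"twist":[0,0,0],"jaw":1},{"delta_pos":[16,42,0],"twist":[0,0,0],"jaw":1},{"delta_pos":[16,42,0],"twist":[0,0,0],"jaw":1},{"delta_pos":[16,42,0],"twist":[0,0,0],"jaw":1},{"delta_pos":[16,42,0],"twist":[0,0,0],"jaw":1},{"delta_pos":[16,42,0],"twist":[0,0,0],"jaw":1},{"delta_pos":[16,42,0],"twist":[0,0,0],"jaw":1},{"delta_pos":[16,42,0],"twist":[0,0,0],"jaw":1},{"delta_pos":[16,42,0],"twist":[0,0,0],"jaw":1},{"delta_pos":[16,42,0],"twist":[0,0,0],"jaw":1},{"delta_pos":[16,42,0],"twist":[0,0,0],"jaw":1}]' | head -2;  python3 -m creep '[{"delta_pos":[16,42,0],"twist":[0,0,0],"jaw":1},{"delta_pos":[12,40,0],"twist":[0,0,0],"jaw":1},{"delta_pos":[6,15,0],"twist":[0,0,0],"jaw":1},{"delta_pos":[0,0,0],"twist":[0,0,0],"jaw":1},{"delta_pos":[0,0,0],"twist":[0,0,0],"jaw":1}]'
python3 - <<'E'
from h import *
st();c=camera_info("wrist");im=capture("wrist");cv2.imwrite("pics/w2.png",im)
hsv=cv2.cvtColor(im,cv2.COLOR_BGR2HSV);S,V=hsv[...,1].astype(int),hsv[...,2].astype(int)
m=((S<40)&(V>170)).astype(np.uint8);m[250:]=0
ct=cont(m,(150,50,400,250));print(cv2.boundingRect(ct),[np.round(x,1) for x in rect(c,ct,.01)[0]])
E
```

```text
time: 4.65
tool_pos: [0.5597, 0.2107, 0.1689]
time: 5.15
tool_pos: [0.5931, 0.3054, 0.1685]
tcp_rot: [0.707, 0.707, -0.001, 0.0]
force: [1.4, -0.1, -0.8]
opening: 0.0282
grasp_force: 30.0
t 5.15 pos [593.1 305.4 168.5] head 89.9 zdir [-0.002 -0.002 -1.   ] open 28.2 gf 30.0 F [ 1.4 -0.1 -0.8]
(240, 143, 80, 79) [array([599.4, 310. ]), array([73.6, 73.1]), np.float64(89.9)]
```

View pics/w2.png

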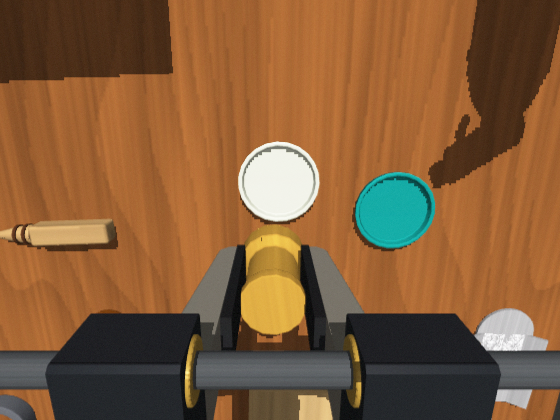

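The wrist view shows the saucer rim centred at (279,181), with the nozzle held straight at about (273,285). The saucer centre is about (598,309), so I shift (5,4) and lower by 139.

```bash
python3 -m creep '[{"delta_pos":[5,4,-25],"twist":[0,0,0],"jaw":1},{"delta_pos":[0,0,-35],"twist":[0,0,0],"jaw":1},{"delta_pos":[0,0,-35],"twist":[0,0,0],"jaw":1},{"delta_pos":[0,0,-25],"twist":[0,0,0],"jaw":1},{"delta_pos":[0,0,-13],"twist":[0,0,0],"jaw":1},{"delta_pos":[0,0,0],"twist":[0,0,0],"jaw":1},{"delta_pos":[0,0,0],"twist":[0,0,0],"jaw":1}]'
```

```text
time: 5.9
tool_pos: [0.5995, 0.3101, 0.0378]
tcp_rot: [0.708, 0.706, 0.001, 0.0]
force: [-0.5, 0.4, -0.6]
opening: 0.0285
grasp_force: 30.0
```

```bash
python3 -m creep '[{"delta_pos":[0,0,-5],"twist":[0,0,0],"jaw":1},{"delta_pos":[0,0,-2],"twist":[0,0,0],"jaw":1},{"delta_pos":[0,0,-1],"twist":[0,0,0],"jaw":1},{"delta_pos":[0,0,0],"twist":[0,0,0],"jaw":1},{"delta_pos":[0,0,0],"twist":[0,0,0],"jaw":1}]'
```

```text
time: 6.4
tool_pos: [0.5989, 0.3105, 0.0289]
tcp_rot: [0.707, 0.707, 0.0, 0.0]
force: [0.9, -0.5, 0.2]
opening: 0.0277
grasp_force: 30.0
```

```bash
python3 -m creep '[{"delta_pos":[0,0,-1],"twist":[0,0,0],"jaw":1},{"delta_pos":[0,0,0],"twist":[0,0,0],"jaw":1},{"delta_pos":[0,0,0],"twist":[0,0,0],"jaw":1}]';  python3 -m creep '[{"delta_pos":[0,0,0],"twist":[0,0,0],"jaw":0.4},{"delta_pos":[0,0,0],"twist":[0,0,0],"jaw":0.3},{"delta_pos":[0,0,0],"twist":[0,0,0],"jaw":0.3},{"delta_pos":[0,0,0],"twist":[0,0,0],"jaw":0.3},{"delta_pos":[0,0,0],"twist":[0,0,0],"jaw":0.3},{"delta_pos":[0,0,0],"twist":[0,0,0],"jaw":0.3},{"delta_pos":[0,0,30],"twist":[0,0,0],"jaw":0.3},{"delta_pos":[0,0,40],"twist":[0,0,0],"jaw":0},{"delta_pos":[0,0,40],"twist":[0,0,0],"jaw":0},{"delta_pos":[0,-30,30],"twist":[0,0,0],"jaw":0},{"delta_pos":[0,-30,0],"twist":[0,0,0],"jaw":0},{"delta_pos":[0,0,0],"twist":[0,0,0],"jaw":0}]'
python3 - <<'E'
from h import *
st();c=camera_info("wrist");im=capture("wrist");cv2.imwrite("pics/w3.png",im);np.save("w3.npy",c,allow_pickle=True)
E
```

```text
time: 6.7
tool_pos: [0.5992, 0.3106, 0.0288]
tcp_rot: [0.708, 0.707, 0.0, 0.0]
force: [-1.0, -1.3, 4.7]
opening: 0.0281
grasp_force: 30.0
time: 7.9
tool_pos: [0.6006, 0.2451, 0.1686]
tcp_rot: [0.71, 0.705, -0.0, 0.002]
force: [0.1, -0.7, -0.4]
opening: 0.0917
grasp_force: 0.0
t 7.9 pos [600.6 245.1 168.6] head 89.6 zdir [ 0.002 -0.003 -1.   ] open 91.7 gf 0.0 F [ 0.1 -0.7 -0.4]
```

View pics/w3.png

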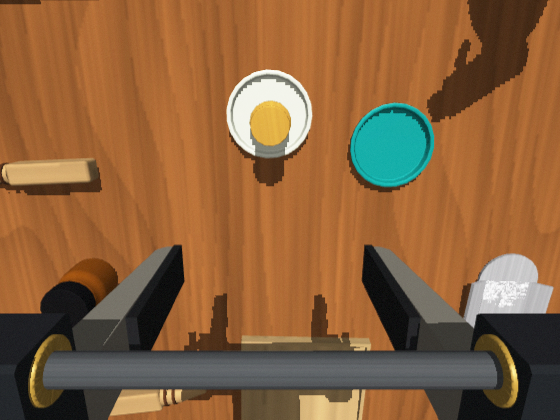

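The nozzle stands upright in the saucer: rim at (270,122) inside the ring at (269,113). Next is the jar.

```bash
python3 -m creep '[{"delta_pos":[-30,-18,10],"twist":[0,0,0],"jaw":0},{"delta_pos":[-38,-22,10],"twist":[0,0,0],"jaw":0},{"delta_pos":[-38,-22,10],"twist":[0,0,0],"jaw":0},{"delta_pos":[-38,-22,10],"twist":[0,0,0],"jaw":0},{"delta_pos":[-38,-15,0],"twist":[0,0,0],"jaw":0},{"delta_pos":[0,0,0],"twist":[0,0,0],"jaw":0},{"delta_pos":[0,0,0],"twist":[0,0,0],"jaw":0}]' | head -2
python3 - <<'E'
from h import *
st();c=camera_info("wrist");im=capture("wrist");cv2.imwrite("pics/w4.png",im)
hsv=cv2.cvtColor(im,cv2.COLOR_BGR2HSV);S,V=hsv[...,1].astype(int),hsv[...,2].astype(int)
m=(V<60).astype(np.uint8)&(S<120)
ct=cont(m,(210,120,350,245));print(cv2.boundingRect(ct),[np.round(x,1) for x in rect(c,ct,.062)[0]])
E
```

```text
time: 8.65
tool_pos: [0.4166, 0.152, 0.2079]
t 8.65 pos [416.6 152.  207.9] head 90.0 zdir [ 0.001 -0.    -1.   ] open 91.8 gf 0.0 F [0.5 0.8 0.3]
(254, 170, 45, 46) [array([420.1, 150.9]), array([41.5, 39.4]), np.float64(89.9)]
```

View pics/w4.png

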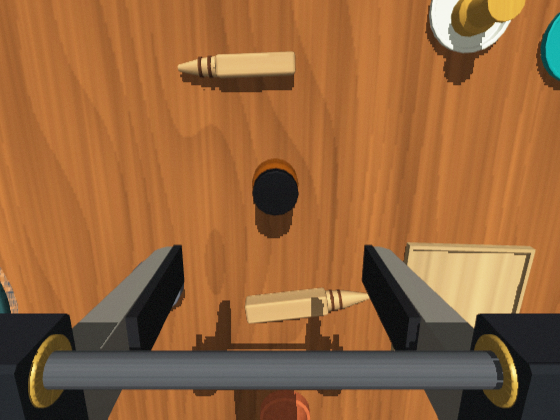

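The jar lid is at (276,192), i.e. (419,150). The small dibber lies at about (240,66) with its point towards -x. Descend and grip.

```bash
python3 -m creep '[{"delta_pos":[2,-1,-40],"twist":[0,0,0],"jaw":0},{"delta_pos":[0,0,-40],"twist":[0,0,0],"jaw":0},{"delta_pos":[0,0,-40],"twist":[0,0,0],"jaw":0},{"delta_pos":[0,0,-40],"twist":[0,0,0],"jaw":0},{"delta_pos":[0,0,-33],"twist":[0,0,0],"jaw":0},{"delta_pos":[0,0,0],"twist":[0,0,0],"jaw":1},{"delta_pos":[0,0,0],"twist":[0,0,0],"jaw":1},{"delta_pos":[0,0,0],"twist":[0,0,0],"jaw":1},{"delta_pos":[0,0,0],"twist":[0,0,0],"jaw":1},{"delta_pos":[0,0,0],"twist":[0,0,0],"jaw":1},{"delta_pos":[0,0,0],"twist":[0,0,0],"jaw":1},{"delta_pos":[0,0,0],"twist":[0,0,0],"jaw":1}]'; python3 -m creep '[{"delta_pos":[0,0,0],"twist":[0,0,0],"jaw":1},{"delta_pos":[0,0,0],"twist":[0,0,0],"jaw":1},{"delta_pos":[0,0,0],"twist":[0,0,0],"jaw":1},{"delta_pos":[0,0,0],"twist":[0,0,0],"jaw":1}]'
```

```text
time: 9.9
tool_pos: [0.4194, 0.1503, 0.0154]
tcp_rot: [0.708, 0.707, 0.001, 0.001]
force: [-1.3, -1.2, 7.5]
opening: 0.045
grasp_force: 30.0
time: 10.3
tool_pos: [0.4194, 0.1503, 0.0155]
tcp_rot: [0.708, 0.707, 0.0, 0.001]
force: [-1.3, -0.0, 6.8]
opening: 0.0452
grasp_force: 30.0
```

```bash
python3 -m creep '[{"delta_pos":[0,0,10],"twist":[0,0,0],"jaw":1},{"delta_pos":[0,0,25],"twist":[0,0,0],"jaw":1},{"delta_pos":[0,0,35],"twist":[0,0,0],"jaw":1},{"delta_pos":[0,0,30],"twist":[0,0,0],"jaw":1},{"delta_pos":[8,-18,20],"twist":[0,0,0],"jaw":1},{"delta_pos":[12,-27,0],"twist":[0,0,0],"jaw":1},{"delta_pos":[16,-36,0],"twist":[0,0,0],"jaw":1},{"delta_pos":[16,-36,0],"twist":[0,0,0],"jaw":1},{"delta_pos":[16,-36,0],"twist":[0,0,0],"jaw":1},{"delta_pos":[16,-36,0],"twist":[0,0,0],"jaw":1},{"delta_pos":[16,-36,0],"twist":[0,0,0],"jaw":1},{"delta_pos":[16,-36,0],"twist":[0,0,0],"jaw":1}]'; python3 -m creep '[{"delta_pos":[16,-36,0],"twist":[0,0,0],"jaw":1},{"delta_pos":[16,-36,0],"twist":[0,0,0],"jaw":1},{"delta_pos":[16,-36,0],"twist":[0,0,0],"jaw":1},{"delta_pos":[16,-36,0],"twist":[0,0,0],"jaw":1},{"delta_pos":[11,-25,0],"twist":[0,0,0],"jaw":1},{"delta_pos":[5,-14,0],"twist":[0,0,0],"jaw":1},{"delta_pos":[0,0,0],"twist":[0,0,0],"jaw":1},{"delta_pos":[0,0,0],"twist":[0,0,0],"jaw":1}]'
python3 - <<'E'
from h import *
st();c=camera_info("wrist");im=capture("wrist");cv2.imwrite("pics/w5.png",im)
hsv=cv2.cvtColor(im,cv2.COLOR_BGR2HSV);S,V=hsv[...,1].astype(int),hsv[...,2].astype(int)
m=((S<50)&(V>140)).astype(np.uint8)
ct=cont(m,(150,50,420,250));print(cv2.boundingRect(ct),[np.round(x,1) for x in rect(c,ct,.01)[0]])
E
```

```text
time: 11.5
tool_pos: [0.5348, -0.1122, 0.1351]
tcp_rot: [0.708, 0.707, 0.0, -0.0]
force: [0.9, 0.4, -1.9]
opening: 0.045
grasp_force: 30.0
time: 12.3
tool_pos: [0.6142, -0.2918, 0.1345]
tcp_rot: [0.707, 0.707, 0.0, -0.001]
force: [-0.0, 0.9, -1.6]
opening: 0.045
grasp_force: 30.0
t 12.3 pos [ 614.2 -291.8  134.5] head 90.0 zdir [-0.001  0.002 -1.   ] open 45.0 gf 30.0 F [-0.   0.9 -1.6]
(217, 141, 120, 102) [array([ 618.5, -295.1]), array([83.7, 85.5]), np.float64(14.0)]
```

View pics/w5.png

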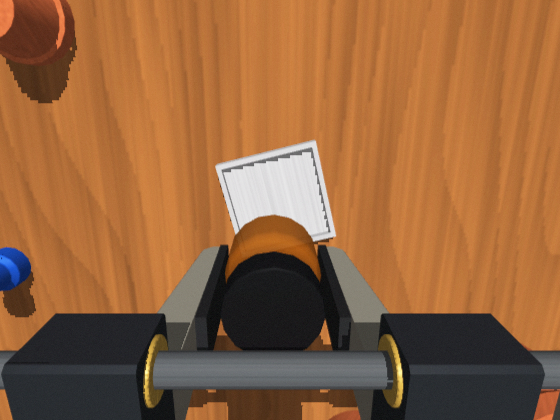

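The tray runs from (217,141) to (335,240), is turned 14°, and centres at about (616.5,-295). The jar is held straight. I shift (3,-3) and lower it gently.

```bash
python3 -m creep '[{"delta_pos":[3,-3,-20],"twist":[0,0,0],"jaw":1},{"delta_pos":[0,0,-30],"twist":[0,0,0],"jaw":1},{"delta_pos":[0,0,-30],"twist":[0,0,0],"jaw":1},{"delta_pos":[0,0,-18],"twist":[0,0,0],"jaw":1},{"delta_pos":[0,0,-10],"twist":[0,0,0],"jaw":1},{"delta_pos":[0,0,0],"twist":[0,0,0],"jaw":1},{"delta_pos":[0,0,0],"twist":[0,0,0],"jaw":1}]'; python3 -m creep '[{"delta_pos":[0,0,-4],"twist":[0,0,0],"jaw":1},{"delta_pos":[0,0,-1],"twist":[0,0,0],"jaw":1},{"delta_pos":[0,0,0],"twist":[0,0,0],"jaw":1},{"delta_pos":[0,0,0],"twist":[0,0,0],"jaw":1}]'
```

```text
time: 13.05
tool_pos: [0.6186, -0.2966, 0.0274]
tcp_rot: [0.707, 0.707, 0.0, 0.001]
force: [-0.6, -0.0, -0.7]
opening: 0.045
grasp_force: 30.0
time: 13.45
tool_pos: [0.6179, -0.2968, 0.022]
tcp_rot: [0.708, 0.707, 0.0, 0.0]
force: [-0.1, -0.1, -0.8]
opening: 0.0449
grasp_force: 30.0
```

```bash
python3 -m creep '[{"delta_pos":[0,0,-1],"twist":[0,0,0],"jaw":1},{"delta_pos":[0,0,-1],"twist":[0,0,0],"jaw":1},{"delta_pos":[0,0,0],"twist":[0,0,0],"jaw":1},{"delta_pos":[0,0,0],"twist":[0,0,0],"jaw":1}]'
```

```text
time: 13.85
tool_pos: [0.6178, -0.2967, 0.0197]
tcp_rot: [0.708, 0.707, 0.0, 0.0]
force: [-0.3, -0.0, -0.9]
opening: 0.045
grasp_force: 30.0
```

```bash
python3 -m creep '[{"delta_pos":[0,0,-1],"twist":[0,0,0],"jaw":1},{"delta_pos":[0,0,0],"twist":[0,0,0],"jaw":1},{"delta_pos":[0,0,0],"twist":[0,0,0],"jaw":1}]'
```

```text
time: 14.15
tool_pos: [0.6178, -0.2967, 0.0196]
tcp_rot: [0.708, 0.707, -0.0, 0.0]
force: [-3.2, 0.1, 4.5]
opening: 0.0449
grasp_force: 30.0
```

Contact (4.5 N). Release, lift clear, then go over the large dibber, turning to heading 7°.

```bash
python3 -m creep '[{"delta_pos":[0,0,0],"twist":[0,0,0],"jaw":0.3},{"delta_pos":[0,0,0],"twist":[0,0,0],"jaw":0.1},{"delta_pos":[0,0,0],"twist":[0,0,0],"jaw":0.1},{"delta_pos":[0,0,0],"twist":[0,0,0],"jaw":0.1},{"delta_pos":[0,0,0],"twist":[0,0,0],"jaw":0.1},{"delta_pos":[0,0,0],"twist":[0,0,0],"jaw":0.1},{"delta_pos":[0,0,0],"twist":[0,0,0],"jaw":0.1},{"delta_pos":[0,0,30],"twist":[0,0,0],"jaw":0.1},{"delta_pos":[0,0,40],"twist":[0,0,0],"jaw":0},{"delta_pos":[0,0,45],"twist":[0,0,0],"jaw":0},{"delta_pos":[0,0,45],"twist":[0,0,0],"jaw":0},{"delta_pos":[0,0,20],"twist":[0,0,0],"jaw":0}]'; python3 -m creep '[{"delta_pos":[-16,30,0],"twist":[0,0,-0.144],"jaw":0},{"delta_pos":[-16,30,0],"twist":[0,0,-0.144],"jaw":0},{"delta_pos":[-16,30,0],"twist":[0,0,-0.144],"jaw":0},{"delta_pos":[-16,30,0],"twist":[0,0,-0.144],"jaw":0},{"delta_pos":[-16,30,0],"twist":[0,0,-0.144],"jaw":0},{"delta_pos":[-16,30,0],"twist":[0,0,-0.144],"jaw":0},{"delta_pos":[-16,30,0],"twist":[0,0,-0.144],"jaw":0},{"delta_pos":[-16,30,0],"twist":[0,0,-0.144],"jaw":0},{"delta_pos":[-16,30,0],"twist":[0,0,-0.144],"jaw":0},{"delta_pos":[-16,30,0],"twist":[0,0,-0.144],"jaw":0},{"delta_pos":[0,0,0],"twist":[0,0,0],"jaw":0},{"delta_pos":[0,0,0],"twist":[0,0,0],"jaw":0}]'
python3 - <<'E'
from h import *
st();c=camera_info("wrist");im=capture("wrist");cv2.imwrite("pics/w6.png",im);np.save("w6.npy",c,allow_pickle=True)
hsv=cv2.cvtColor(im,cv2.COLOR_BGR2HSV);H,S,V=[hsv[...,i].astype(int) for i in range(3)]
m=((H>=16)&(S<125)&(V>120)).astype(np.uint8)
ct=cont(m,(190,60,360,280));R=rect(c,ct,.018)[0];print(cv2.boundingRect(ct),[np.round(x,1) for x in R],np.round(cv2.boxPoints(R)).tolist())
E
```

```text
time: 15.35
tool_pos: [0.6198, -0.2971, 0.2039]
tcp_rot: [0.707, 0.707, 0.001, 0.003]
force: [0.2, 0.7, 0.3]
opening: 0.0919
grasp_force: 0.0
time: 16.55
tool_pos: [0.4579, 0.0037, 0.199]
tcp_rot: [0.998, 0.066, 0.0, 0.0]
force: [-0.4, -0.3, -0.1]
opening: 0.0919
grasp_force: 0.0
t 16.55 pos [457.9   3.7 199. ] head 7.6 zdir [ 0.001 -0.001 -1.   ] open 91.9 gf 0.0 F [-0.4 -0.3 -0.1]
(257, 160, 24, 92) [array([432.8,   4.7]), array([95.3, 22.8]), np.float64(6.9)] [[384.0, 10.0], [387.0, -12.0], [481.0, -1.0], [479.0, 22.0]]
```

View pics/w6.png

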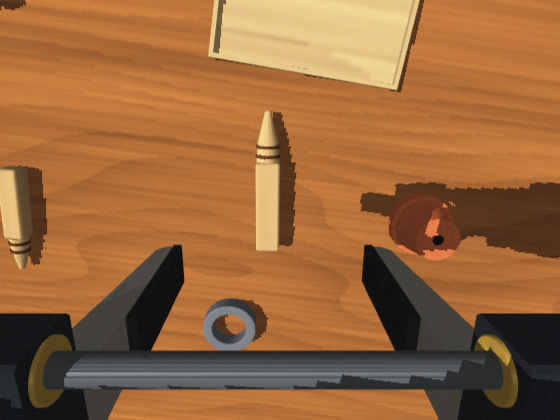

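The large dibber's butt is at (267,250) and its tip at (268,111), aligned with the fingers; its middle is (455,7). The jar tray is out of view, so I check it later. Grip with the tips 9 mm up.

```bash
python3 -m creep '[{"delta_pos":[-4,4,-40],"twist":[0,0,0],"jaw":0},{"delta_pos":[0,0,-40],"twist":[0,0,0],"jaw":0},{"delta_pos":[0,0,-40],"twist":[0,0,0],"jaw":0},{"delta_pos":[0,0,-40],"twist":[0,0,0],"jaw":0},{"delta_pos":[0,0,-30],"twist":[0,0,0],"jaw":0},{"delta_pos":[0,0,0],"twist":[0,0,0],"jaw":1},{"delta_pos":[0,0,0],"twist":[0,0,0],"jaw":1},{"delta_pos":[0,0,0],"twist":[0,0,0],"jaw":1},{"delta_pos":[0,0,0],"twist":[0,0,0],"jaw":1},{"delta_pos":[0,0,0],"twist":[0,0,0],"jaw":1},{"delta_pos":[0,0,0],"twist":[0,0,0],"jaw":1},{"delta_pos":[0,0,0],"twist":[0,0,0],"jaw":1}]'; python3 -m creep '[{"delta_pos":[0,0,0],"twist":[0,0,0],"jaw":1},{"delta_pos":[0,0,0],"twist":[0,0,0],"jaw":1},{"delta_pos":[0,0,0],"twist":[0,0,0],"jaw":1},{"delta_pos":[0,0,0],"twist":[0,0,0],"jaw":1},{"delta_pos":[0,0,0],"twist":[0,0,0],"jaw":1}]'
```

```text
time: 17.8
tool_pos: [0.454, 0.0073, 0.0091]
tcp_rot: [0.998, 0.065, 0.0, 0.0]
force: [0.0, -0.3, 0.7]
opening: 0.038
grasp_force: 0.0
time: 18.3
tool_pos: [0.4537, 0.0074, 0.0087]
tcp_rot: [0.998, 0.065, -0.0, 0.0]
force: [-0.3, -0.3, 2.8]
opening: 0.0236
grasp_force: 30.0
```

```bash
python3 -m creep '[{"delta_pos":[0,0,15],"twist":[0,0,0],"jaw":1},{"delta_pos":[0,0,40],"twist":[0,0,0],"jaw":1},{"delta_pos":[0,0,45],"twist":[0,0,0],"jaw":1},{"delta_pos":[0,0,20],"twist":[0,0,0.087],"jaw":1},{"delta_pos":[14,-2,0],"twist":[0,0,0.12],"jaw":1},{"delta_pos":[14,-2,0],"twist":[0,0,0.12],"jaw":1},{"delta_pos":[14,-2,0],"twist":[0,0,0.12],"jaw":1},{"delta_pos":[14,-2,0],"twist":[0,0,0.12],"jaw":1},{"delta_pos":[14,-2,0],"twist":[0,0,0.12],"jaw":1},{"delta_pos":[14,-2,0],"twist":[0,0,0.12],"jaw":1},{"delta_pos":[14,-2,0],"twist":[0,0,0.12],"jaw":1},{"delta_pos":[14,-2,0],"twist":[0,0,0.12],"jaw":1}]'; python3 -m creep '[{"delta_pos":[14,-3,0],"twist":[0,0,0.12],"jaw":1},{"delta_pos":[14,-3,0],"twist":[0,0,0.12],"jaw":1},{"delta_pos":[3,0,0],"twist":[0,0,0.12],"jaw":1},{"delta_pos":[0,0,0],"twist":[0,0,0],"jaw":1},{"delta_pos":[0,0,0],"twist":[0,0,0],"jaw":1}]'
python3 - <<'E'
from h import *
st();im=capture("top");cv2.imwrite("pics/t2.png",cv2.resize(im[100:330,90:450],None,fx=2.2,fy=2.2))
cw=camera_info("wrist");w=capture("wrist");cv2.imwrite("pics/w7.png",w)
E
```

```text
time: 19.5
tool_pos: [0.5659, -0.0089, 0.1281]
tcp_rot: [0.831, 0.557, -0.0, -0.0]
force: [0.2, -0.4, -0.4]
opening: 0.0238
grasp_force: 30.0
time: 20.0
tool_pos: [0.5962, -0.0147, 0.128]
tcp_rot: [0.72, 0.694, -0.0, -0.0]
force: [-0.5, -0.0, -0.1]
opening: 0.0236
grasp_force: 30.0
t 20.0 pos [596.2 -14.7 128. ] head 87.9 zdir [-0.001  0.    -1.   ] open 23.6 gf 30.0 F [-0.5 -0.  -0.1]
```

View pics/w7.png

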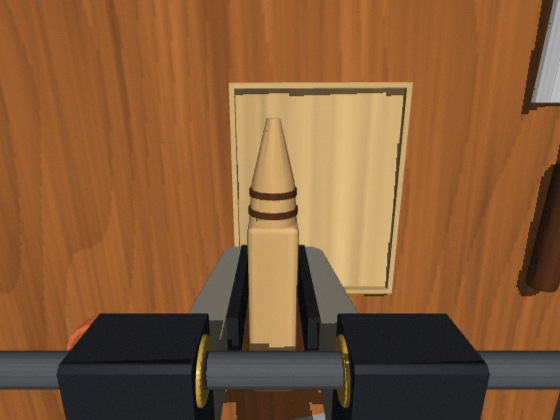

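The dibber is parallel to the tray's long side. The tray's outer corners are at (231,85), (410,85) and (393,295).

Run:
```python
from h import *
c=camera_info("wrist")
P=[at(c,p,.01)[:2]*1000 for p in [(231,85),(410,85),(393,295)]]
print(np.round(P,1),"centre",(P[0]+P[2])/2, "tip", at(c,(273,119),.13)*1000)
```

```text
[[ 568.5   76.1]
 [ 702.5   71.2]
 [ 700.1 -106.1]] centre [634.27773764 -14.9785451 ] tip [599.21133964  57.21441535 130.        ]
```

```bash
python3 -m creep '[{"delta_pos":[3,0,-25],"twist":[0,0,0],"jaw":1},{"delta_pos":[0,0,-35],"twist":[0,0,0],"jaw":1},{"delta_pos":[0,0,-30],"twist":[0,0,0],"jaw":1},{"delta_pos":[0,0,-15],"twist":[0,0,0],"jaw":1},{"delta_pos":[0,0,-7],"twist":[0,0,0],"jaw":1},{"delta_pos":[0,0,-1],"twist":[0,0,0],"jaw":1},{"delta_pos":[0,0,-1],"twist":[0,0,0],"jaw":1},{"delta_pos":[0,0,0],"twist":[0,0,0],"jaw":1},{"delta_pos":[0,0,0],"twist":[0,0,0],"jaw":1}]'
```

```text
time: 21.0
tool_pos: [0.6005, -0.0147, 0.0157]
tcp_rot: [0.719, 0.695, 0.001, 0.001]
force: [0.4, -0.7, -0.4]
opening: 0.0239
grasp_force: 30.0
```

```bash
python3 -m creep '[{"delta_pos":[0,0,-1],"twist":[0,0,0],"jaw":1},{"delta_pos":[0,0,-1],"twist":[0,0,0],"jaw":1},{"delta_pos":[0,0,-0.5],"twist":[0,0,0],"jaw":1},{"delta_pos":[0,0,0],"twist":[0,0,0],"jaw":1},{"delta_pos":[0,0,0],"twist":[0,0,0],"jaw":1}]'
```

```text
time: 21.5
tool_pos: [0.5999, -0.0148, 0.0127]
tcp_rot: [0.719, 0.695, -0.0, 0.0]
force: [-1.4, -0.9, 4.7]
opening: 0.0236
grasp_force: 30.0
```

```bash
python3 -m creep '[{"delta_pos":[0,0,0],"twist":[0,0,0],"jaw":0.6},{"delta_pos":[0,0,0],"twist":[0,0,0],"jaw":0.6},{"delta_pos":[0,0,0],"twist":[0,0,0],"jaw":0.6},{"delta_pos":[0,0,0],"twist":[0,0,0],"jaw":0.6},{"delta_pos":[0,0,0],"twist":[0,0,0],"jaw":0.6},{"delta_pos":[0,0,30],"twist":[0,0,0],"jaw":0.6},{"delta_pos":[0,0,45],"twist":[0,0,0],"jaw":0},{"delta_pos":[0,0,45],"twist":[0,0,0],"jaw":0},{"delta_pos":[0,0,45],"twist":[0,0,0],"jaw":0},{"delta_pos":[0,0,20],"twist":[0,0,0],"jaw":0}]'; python3 -m creep '[{"delta_pos":[-18,23,0],"twist":[0,0,-0.125],"jaw":0},{"delta_pos":[-18,23,0],"twist":[0,0,-0.125],"jaw":0},{"delta_pos":[-18,23,0],"twist":[0,0,-0.125],"jaw":0},{"delta_pos":[-18,23,0],"twist":[0,0,-0.125],"jaw":0},{"delta_pos":[-18,23,0],"twist":[0,0,-0.125],"jaw":0},{"delta_pos":[-18,23,0],"twist":[0,0,-0.125],"jaw":0},{"delta_pos":[-18,23,0],"twist":[0,0,-0.125],"jaw":0},{"delta_pos":[-18,23,0],"twist":[0,0,-0.125],"jaw":0},{"delta_pos":[-18,23,0],"twist":[0,0,-0.125],"jaw":0},{"delta_pos":[-18,23,0],"twist":[0,0,-0.125],"jaw":0},{"delta_pos":[-18,23,0],"twist":[0,0,-0.125],"jaw":0},{"delta_pos":[-22,22,0],"twist":[0,0,-0.125],"jaw":0}]'; python3 -m creep '[{"delta_pos":[0,0,0],"twist":[0,0,0],"jaw":0},{"delta_pos":[0,0,0],"twist":[0,0,0],"jaw":0}]' | head -2
python3 - <<'E'
from h import *
st();c=camera_info("wrist");im=capture("wrist");cv2.imwrite("pics/w8.png",im)
t=capture("top");cv2.imwrite("pics/t3.png",cv2.resize(t[100:330,90:450],None,fx=2.2,fy=2.2))
hsv=cv2.cvtColor(im,cv2.COLOR_BGR2HSV);H,S,V=[hsv[...,i].astype(int) for i in range(3)]
m=((H>=16)&(S<125)&(V>120)).astype(np.uint8)
ct=cont(m,(190,60,360,290));R=rect(c,ct,.015)[0];print(cv2.boundingRect(ct),[np.round(x,1) for x in R],np.round(cv2.boxPoints(R)).tolist())
h,w=im.shape[:2];b=np.zeros((600,800,3),np.uint8);b[:300,:400]=cv2.resize(im,(400,300));b[300:,:]=cv2.resize(t[110:290,90:450],(800,300))
cv2.imwrite("pics/w8c.png",b)
E
```

```text
time: 22.5
tool_pos: [0.6016, -0.0142, 0.2016]
tcp_rot: [0.719, 0.695, 0.002, 0.002]
force: [-0.4, 0.3, -1.0]
opening: 0.0667
grasp_force: 0.0
time: 23.7
tool_pos: [0.3791, 0.2613, 0.1972]
tcp_rot: [1.0, 0.016, 0.0, -0.0]
force: [-0.8, 0.2, -0.1]
opening: 0.0917
grasp_force: 0.0
time: 23.9
tool_pos: [0.3795, 0.2606, 0.1972]
t 23.9 pos [379.5 260.6 197.2] head 2.3 zdir [ 0.001 -0.    -1.   ] open 91.7 gf 0.0 F [ 0.2 -0.1 -0.6]
(263, 124, 21, 80) [array([397.5, 261.1]), array([77.6, 19.4]), np.float64(2.2)] [[358.0, 269.0], [359.0, 250.0], [437.0, 253.0], [436.0, 272.0]]
```

View pics/w8c.png

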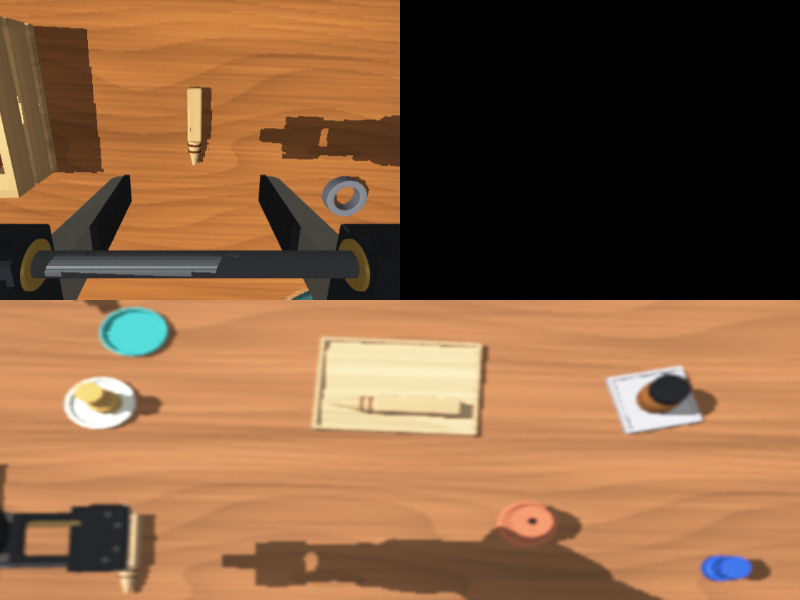

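The composite shows the jar upright in its tray, the large dibber flat in the lower part of the plywood tray, and the nozzle in the saucer. The small dibber is between the fingers with its middle at (381.5,260). Grip it.

```bash
python3 -m creep '[{"delta_pos":[2,0,-40],"twist":[0,0,0],"jaw":0},{"delta_pos":[0,0,-40],"twist":[0,0,0],"jaw":0},{"delta_pos":[0,0,-40],"twist":[0,0,0],"jaw":0},{"delta_pos":[0,0,-40],"twist":[0,0,0],"jaw":0},{"delta_pos":[0,0,-29],"twist":[0,0,0],"jaw":0},{"delta_pos":[0,0,0],"twist":[0,0,0],"jaw":1},{"delta_pos":[0,0,0],"twist":[0,0,0],"jaw":1},{"delta_pos":[0,0,0],"twist":[0,0,0],"jaw":1},{"delta_pos":[0,0,0],"twist":[0,0,0],"jaw":1},{"delta_pos":[0,0,0],"twist":[0,0,0],"jaw":1},{"delta_pos":[0,0,0],"twist":[0,0,0],"jaw":1},{"delta_pos":[0,0,0],"twist":[0,0,0],"jaw":1}]'; python3 -m creep '[{"delta_pos":[0,0,0],"twist":[0,0,0],"jaw":1},{"delta_pos":[0,0,0],"twist":[0,0,0],"jaw":1},{"delta_pos":[0,0,0],"twist":[0,0,0],"jaw":1},{"delta_pos":[0,0,0],"twist":[0,0,0],"jaw":1},{"delta_pos":[0,0,0],"twist":[0,0,0],"jaw":1}]'
```

```text
time: 25.2
tool_pos: [0.382, 0.2604, 0.0085]
tcp_rot: [1.0, 0.018, 0.0, -0.0]
force: [0.5, -0.3, 0.9]
opening: 0.0379
grasp_force: 0.0
time: 25.7
tool_pos: [0.3817, 0.2604, 0.0081]
tcp_rot: [1.0, 0.018, -0.0, 0.0]
force: [-0.8, 0.6, 0.5]
opening: 0.0195
grasp_force: 30.0
```

```bash
python3 -m creep '[{"delta_pos":[0,0,15],"twist":[0,0,0],"jaw":1},{"delta_pos":[0,0,40],"twist":[0,0,0],"jaw":1},{"delta_pos":[0,0,45],"twist":[0,0,0],"jaw":1},{"delta_pos":[0,0,20],"twist":[0,0,0],"jaw":1}]' | head -2; python3 -m creep '[{"delta_pos":[24,-23,0],"twist":[0,0,0.125],"jaw":1},{"delta_pos":[24,-23,0],"twist":[0,0,0.125],"jaw":1},{"delta_pos":[24,-23,0],"twist":[0,0,0.125],"jaw":1},{"delta_pos":[24,-23,0],"twist":[0,0,0.125],"jaw":1},{"delta_pos":[24,-23,0],"twist":[0,0,0.125],"jaw":1},{"delta_pos":[24,-23,0],"twist":[0,0,0.125],"jaw":1},{"delta_pos":[24,-23,0],"twist":[0,0,0.125],"jaw":1},{"delta_pos":[24,-23,0],"twist":[0,0,0.125],"jaw":1},{"delta_pos":[24,-23,0],"twist":[0,0,0.125],"jaw":1},{"delta_pos":[24,-23,0],"twist":[0,0,0.125],"jaw":1},{"delta_pos":[24,-23,0],"twist":[0,0,0.125],"jaw":1},{"delta_pos":[19,-23,0],"twist":[0,0,0.125],"jaw":1}]' | head -2; python3 -m creep '[{"delta_pos":[0,0,-25],"twist":[0,0,0],"jaw":1},{"delta_pos":[0,0,-25],"twist":[0,0,0],"jaw":1},{"delta_pos":[0,0,0],"twist":[0,0,0],"jaw":1},{"delta_pos":[0,0,0],"twist":[0,0,0],"jaw":1}]'
```

```text
time: 26.1
tool_pos: [0.3828, 0.2614, 0.1311]
time: 27.3
tool_pos: [0.6656, -0.017, 0.1276]
time: 27.7
tool_pos: [0.6644, -0.0153, 0.0779]
tcp_rot: [0.719, 0.695, -0.0, -0.0]
force: [0.4, 0.0, 0.1]
opening: 0.0197
grasp_force: 30.0
```

Run:
```python
from h import *
st();im=capture("wrist");cv2.imwrite("pics/w9.png",im)
```

```text
t 27.7 pos [664.4 -15.3  77.9] head 88.1 zdir [-0.001  0.    -1.   ] open 19.7 gf 30.0 F [0.4 0.  0.1]
```

View pics/w9.png

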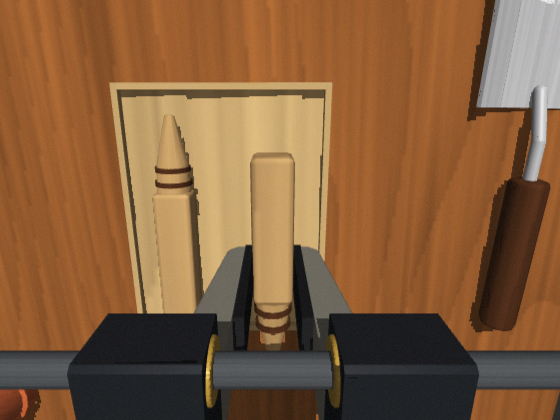

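The view shows the large dibber flat at the tray's left, tip (170,117) to butt, and the small one hanging straight over the free right side at (273,240). I lower it until contact, expected at a TCP height of about 12 mm.

```bash
python3 -m creep '[{"delta_pos":[0,0,-30],"twist":[0,0,0],"jaw":1},{"delta_pos":[0,0,-20],"twist":[0,0,0],"jaw":1},{"delta_pos":[0,0,-11],"twist":[0,0,0],"jaw":1},{"delta_pos":[0,0,-2],"twist":[0,0,0],"jaw":1},{"delta_pos":[0,0,-1],"twist":[0,0,0],"jaw":1},{"delta_pos":[0,0,-1],"twist":[0,0,0],"jaw":1},{"delta_pos":[0,0,0],"twist":[0,0,0],"jaw":1},{"delta_pos":[0,0,0],"twist":[0,0,0],"jaw":1}]'
```

```text
time: 28.55
tool_pos: [0.6651, -0.0157, 0.0138]
tcp_rot: [0.719, 0.695, 0.0, 0.0]
force: [0.5, 0.1, -1.3]
opening: 0.0196
grasp_force: 30.0
```

```bash
python3 -m creep '[{"delta_pos":[0,0,-1],"twist":[0,0,0],"jaw":1},{"delta_pos":[0,0,-1],"twist":[0,0,0],"jaw":1},{"delta_pos":[0,0,-0.5],"twist":[0,0,0],"jaw":1},{"delta_pos":[0,0,0],"twist":[0,0,0],"jaw":1},{"delta_pos":[0,0,0],"twist":[0,0,0],"jaw":1}]'
```

```text
time: 29.05
tool_pos: [0.665, -0.0157, 0.0121]
tcp_rot: [0.719, 0.695, -0.0, 0.001]
force: [-2.9, -1.9, 9.1]
opening: 0.0196
grasp_force: 30.0
```

```bash
python3 -m creep '[{"delta_pos":[0,0,0],"twist":[0,0,0],"jaw":0.63},{"delta_pos":[0,0,0],"twist":[0,0,0],"jaw":0.63},{"delta_pos":[0,0,0],"twist":[0,0,0],"jaw":0.63},{"delta_pos":[0,0,0],"twist":[0,0,0],"jaw":0.63},{"delta_pos":[0,0,0],"twist":[0,0,0],"jaw":0.63},{"delta_pos":[0,0,25],"twist":[0,0,0],"jaw":0.63},{"delta_pos":[0,0,45],"twist":[0,0,0],"jaw":0.63},{"delta_pos":[0,0,45],"twist":[0,0,0],"jaw":0.63},{"delta_pos":[0,0,45],"twist":[0,0,0],"jaw":0.63},{"delta_pos":[-45,0,25],"twist":[0,0,0],"jaw":0.63},{"delta_pos":[-45,0,0],"twist":[0,0,0],"jaw":0.63}]' | tail -3;  python3 -m creep '[{"delta_pos":[-45,0,0],"twist":[0,0,0],"jaw":0.63},{"delta_pos":[-45,0,0],"twist":[0,0,0],"jaw":0.63},{"delta_pos":[-40,0,0],"twist":[0,0,0],"jaw":0.63},{"delta_pos":[0,0,0],"twist":[0,0,0],"jaw":0.63},{"delta_pos":[0,0,0],"twist":[0,0,0],"jaw":0.63}]'
python3 - <<'E'
from h import *
st();t=capture("top");s=capture("side")
b=np.vstack([cv2.resize(t[120:270,90:450],(720,300)),cv2.resize(s[150:350,80:520],(720,300))]);cv2.imwrite("pics/f.png",b)
E
```

```text
force: [0.6, 0.2, 0.5]
opening: 0.0343
grasp_force: 0.0
time: 30.65
tool_pos: [0.4461, -0.0162, 0.1954]
tcp_rot: [0.719, 0.695, -0.0, 0.001]
force: [-0.3, -0.2, 0.2]
opening: 0.0339
grasp_force: 0.0
t 30.65 pos [446.1 -16.2 195.4] head 88.0 zdir [ 0.001 -0.002 -1.   ] open 33.9 gf 0.0 F [-0.3 -0.2  0.2]
```

View pics/f.png

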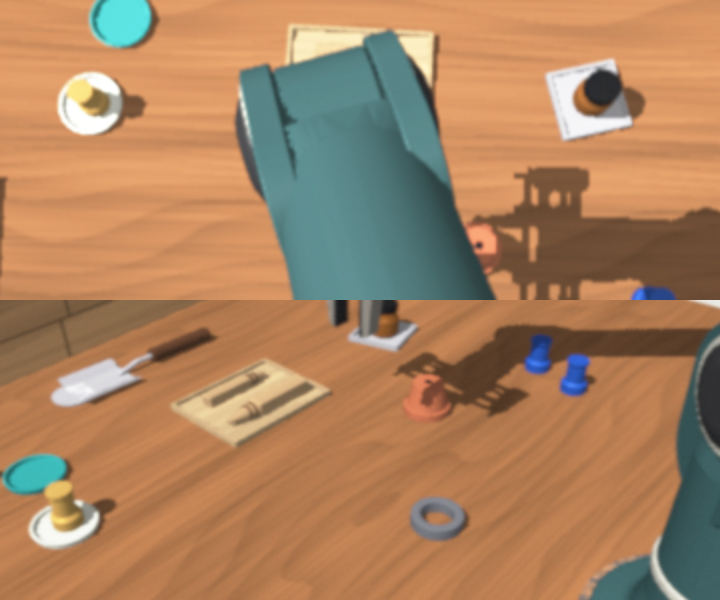

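The final view shows both dibbers flat and parallel inside the plywood tray, the jar upright in its tray, the nozzle upright in the saucer, and the pot in its place. I'm handing it in.

```bash
python3 -c "
from workcell import workorder
print(workorder.sign_off())"
```

```text
the job is handed in; nothing more can be done
None
```

The job is handed in after about 31 s of the 93 s; no verdict was returned, but the last pictures show both dibbers flat side by side in the plywood tray, the jar upright in the square tray, the nozzle upright in the white saucer, and the pot in its place.

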